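# Turn the parts carousel until the glue bottle is at the front

## Robot

A 6-joint arm with a two-finger parallel gripper is mounted at the origin on the work surface. World frame = base frame: x ahead of the robot, y to its left, z up, the work surface at z = 0. Lengths are in m, angles in degrees, forces in N, time in s.
With the tool pointing down it reaches from about 0.25 to 0.725 m from the base axis. Payload 9.7 kg.
Tool frame: the origin (TCP) lies on the centre line of the jaws, within the pads' length; the fingertips stand tip_reach ahead of it and the grasp point (between the pads) lies 2 mm behind it (tip_reach is the distance from the TCP to the fingertips, in m); z points along the fingers, y is the direction in which the jaws open and shut (so a half turn about z gives the same grasp; the last joint's range is limited). The gripper opens to 85 mm and grips with 20 to 120 N. Pads are 22 mm wide; open, the fingers measure 114 mm over their backs; the gripper's body (76 mm by 85 mm) begins 54 mm behind the grasp point. The pads swing forward as they close: fully open they stand 13 mm farther back than shut.
Start: joints at [74.599, 4.979, 10.078, 95.1, 0, 90], TCP at [0.146, 0.53, 0.209] pointing down, gripper open.
Joint ranges: [-179.16, 179.16], [-48.56, 103.87], [-65.8, 70.77], [-126.05, 130.52], [-82.76, 87.17], [-180, 180]. Speed limits (degrees/s): [127.2, 127.2, 147.25, 180, 180, 180].

## Interface

Orientations are given as [roll, pitch, yaw] about the fixed x, y, z axes, in that order (R = Rz(yaw) Ry(pitch) Rx(roll)).
In Python, from workcell import get_obs, camera, calibration, job_done, tip_reach gives the robot as it stands.
- The arm moves only by the tool apply_moves, never from a script. Its argument "rows" is a list of rows, each a list of 7 numbers: the shift along the world's x, y, z in mm, then the turn, a rotation vector about the world's x, y, z in degrees, then the closure, from 0 (fully open) to 1 (shut). A call has 1 to 20 rows; each row shifts and turns the commanded pose from where the row before left it; what a row does not reach is not made up. A row lasts 1/8 s, in which the tool goes at most 62.5 mm and 10.7 degrees, less where a joint would pass 70% of its speed; a pose out of reach is approached as far as the arm can. A call with a gripper value outside its range is refused whole. The fingers move at their own pace and stop on an object; "grip_force" is the grip in N (left out, the last holds). Time passes only in rows, so rows that do not move let the fingers close. It gives the time, the measured TCP pose, the force and the opening at its end, in the units of the state.
- get_obs(): the state, without advancing time (a new reading comes with each control period).
- camera(name): name is "scene" or "top" or "wrist"; returns the picture (384x512x3 uint8, red, green, blue); there is no depth.
- calibration(name): a dict with "intrinsics" (3x3 intrinsics, pixels), "T" (4x4, takes a point from camera to world coordinates); the wrist camera has in their place "mount" (4x4, takes a point from camera to tool coordinates, whose origin is the TCP and whose axes are the flange's). Camera axes: x right, y down, z forward; pixel columns grow to the right and rows downward; lengths in m; the calibration is good to about 2 mm. A picture is of the moment at which its call begins: read the wrist's pose just before it. calibration takes no time and is no camera call.
- job_done(): hands the job in, once; it reports no verdict.
The state is a dict: "time": time; "q": joint angles; "qd": joint speeds; "joint_efforts": joint torques, N m; "ee_pos": TCP position; "tcp_rot": TCP orientation; "wrist_force": force on the tool from outside, world axes, zero at the start; "torque": the same for the moment, N m; "opening": finger opening in m.
Only numpy, scipy, OpenCV 4.12 (cv2) and the standard library are available. Lean on these libraries where they do the work, as an engineer would, in place of code of your own. Each camera call takes 0.05 s, during which the arm holds its last target.

## Task

Turn the round parts carousel on the bench by gently pushing the pegs on its rim with the fingertips, until the little glue bottle with the pointed nozzle stands at the front, in line with the flat metal tongue that sticks out from under the disc. Everything standing on the carousel rides along: do not touch, knock over or pick up any of it, and leave the drink can and the carton on the bench alone. Then take the fingers away.

Things in the scene. Friction and masses are not known exactly. Their poses are not given: they have to be found in the camera images.
- carousel: The carousel's fixed, heavy steel foot, bolted to the bench. Origin on the disc's turning axis at bench height; z up. Its -x axis is the FRONT direction: a flat bare metal tongue, 36 mm wide with its top 14 mm above the bench, points that way and ends 185 mm from the axis, 50 mm beyond the edge of the disc. The front is roughly towards the robot.
- disc: Turning plywood disc on the foot, 270 mm across, 16 mm thick, its top 40 mm above the bench. Origin on the turning axis at the centre of its underside (24 mm above the bench), z up; its own -x axis points to the glue bottle. Turns without end both ways about the upright axis. About 1 N at a peg turns it; it stays where it is left and hardly coasts.
- peg (a point): Middle (half-way up, 62 mm above the bench) of one of the disc's six identical upright wooden pegs: the one just outside the glue bottle, on the same radius. Pegs are fixed to the disc near its rim, 123 mm from the axis, every 60 degrees; each is 14 mm across and 45 mm tall, its top 85 mm above the bench.
- glue_place (a point): Point on top of the disc, 65 mm from the axis, where the glue bottle stands; it turns with the disc.
- glue: Small white squeeze bottle of glue with tapering shoulders and a pointed grey nozzle, 38 mm across and 73 mm tall, the only thing of that shape; loose, stands upright on the disc 65 mm from the axis. Origin at the centre of its underside, z up.
- jar: Squat screw-top jar, 52 mm across and 48 mm tall, loose, standing on the disc 65 mm from the axis, 120 degrees round from the glue bottle. Origin at the centre of its underside, z up.
- tape: Small grey roll of tape lying flat, 64 mm across and 24 mm tall, loose, on the disc 65 mm from the axis at the remaining 120 degree place. Origin at the centre of its underside, z up.
- can: Plain aluminium drink can, 66 mm across and 122 mm tall, loose, standing on the bench to the robot's right. Origin at the centre of its underside, z up.
- carton: Closed cardboard carton 90 x 140 x 70 mm (its own x, y, z), loose, on the bench to the robot's left. Origin at the centre of its underside.
Things that resemble listed ones, but are neither listed nor needed, are in the scene too. Leave any red, turquoise or yellow look-alike of the jar alone.

How it is judged:
By the outcome, as a careful person would: the job done as asked, in the order asked, and still so for the second after the job is handed in, with the robot touching nothing.
It also fails if it takes over 54 s, if anything falls off the work surface, if the arm or the gripper's body presses on something with over 40 N, if the wrist force passes 120 N, or if a joint passes its speed limit or range.

## Working session

There is one attempt and no reset: what is moved stays moved. The work goes in short steps, Python scripts to look and compute and a tool call to move; the robot and the scene stay as the last step left them, time stands still between calls to the robot, and variables do not carry over. Pictures are saved under pics/ and viewed, and the job is handed in when it is done.

Besides the shell and the picture viewer there is one more tool, called after "Call:" as name(argument=value, ...) on one line, values as JSON. apply_moves: Moves the arm, as the interface text tells. Its arguments: {"type":"object","properties":{"rows":{"type":"array","items":{"type":"array","items":{"type":"number"}}},"grip_force":{"type":"number"}},"required":["rows"]}

```bash
mkdir -p pics; python3 - <<'E'
from workcell import *
import cv2
print(get_obs()); print(tip_reach if not callable(tip_reach) else tip_reach())
for n in ("scene","top"):
    im=camera(n); cv2.imwrite(f"pics/{n}0.png",im[:,:,::-1]); c=calibration(n); print(n,c)
E
```

```text
{'time': 0.0, 'q': array([7.46003426e+01, 5.01203377e+00, 1.00350163e+01, 9.50980108e+01,
       7.28705643e-04, 8.99998544e+01]), 'qd': array([-0.05232908,  0.05723965,  0.00198525, -0.00104939, -0.0038728 ,
       -0.02923756]), 'joint_efforts': array([-8.79950312e-04, -5.20386815e+01,  4.64806473e+01,  1.61459885e-02,
       -5.42958514e-05,  1.84361556e-05]), 'ee_pos': array([0.14598469, 0.53002113, 0.20867915]), 'tcp_rot': array([-1.79924972e+02, -7.28895699e-04,  1.64600487e+02]), 'wrist_force': array([-0.93440726, -0.05662668, -0.04798982]), 'torque': array([-0.0138001 ,  0.03016352,  0.02257139]), 'opening': 0.08553463626025401}
0.017
scene {'intrinsics': array([[404.11203073,   0.        , 249.15352363],
       [  0.        , 404.11203073, 191.34119385],
       [  0.        ,   0.        ,   1.        ]]), 'T': array([[-0.0019886 ,  0.61782907, -0.78630991,  1.71027246],
       [ 0.99997674, -0.00390138, -0.00559441,  0.02778343],
       [-0.00652408, -0.78630275, -0.61780695,  0.90679301],
       [ 0.        ,  0.        ,  0.        ,  1.        ]])}
top {'intrinsics': array([[379.71093776,   0.        , 251.46763805],
       [  0.        , 379.71093776, 190.8886519 ],
       [  0.        ,   0.        ,   1.        ]]), 'T': array([[ 0.00492606, -0.98406161,  0.17775961,  0.47807492],
       [-0.99994684, -0.00645769, -0.00803876,  0.01316594],
       [ 0.00905855, -0.17771056, -0.98404111,  1.11132724],
       [ 0.        ,  0.        ,  0.        ,  1.        ]])}
```

View pics/scene0.png

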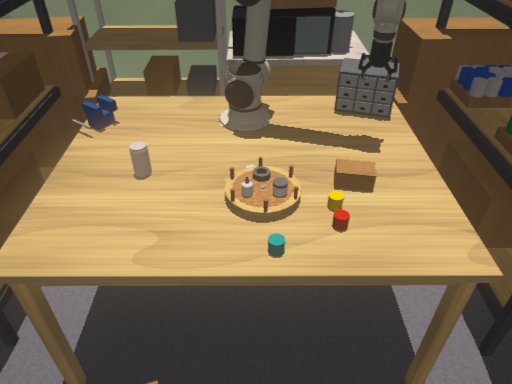

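View pics/top0.png

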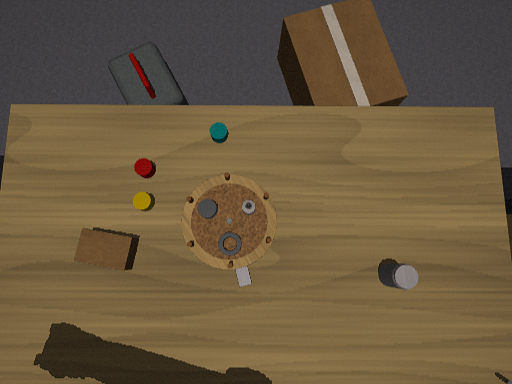

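The scene view shows the glue bottle near (247,187), the jar at (280,187) and the tape at (261,173). In the top view the glue is at (248,207), the jar at (207,208), the tape at (230,243) and the tongue at (244,277). I'll enlarge the top view and measure.

```bash
cat > h.py <<'E'
import numpy as np, cv2
from workcell import *
def ray(n,u,v,z):
    c=calibration(n);K=np.array(c["intrinsics"]);T=np.array(c["T"])
    d=T[:3,:3]@np.linalg.solve(K,[u,v,1]);o=T[:3,3];return (o+d*(z-o[2])/d[2])[:2]
def proj(n,p):
    c=calibration(n);K=np.array(c["intrinsics"]);T=np.array(c["T"])
    q=K@(T[:3,:3].T@(np.array(p)-T[:3,3]));return q[:2]/q[2]
E
python3 - <<'E'
from h import *
t=cv2.imread("pics/top0.png"); s=cv2.imread("pics/scene0.png")
cv2.imwrite("pics/tc.png",cv2.resize(t[165:295,170:290],None,fx=4.5,fy=4.5,interpolation=cv2.INTER_CUBIC))
cv2.imwrite("pics/sc.png",cv2.resize(s[145:225,210:345],None,fx=5.5,fy=5.5,interpolation=cv2.INTER_CUBIC))
E
```

```text
(no output)
```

View pics/tc.png

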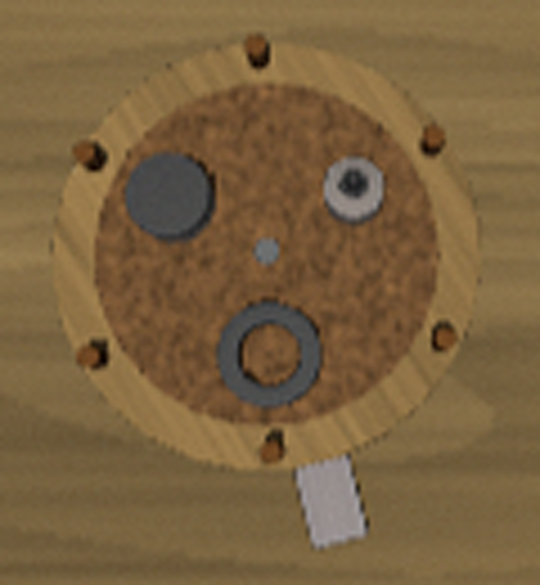

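View pics/sc.png

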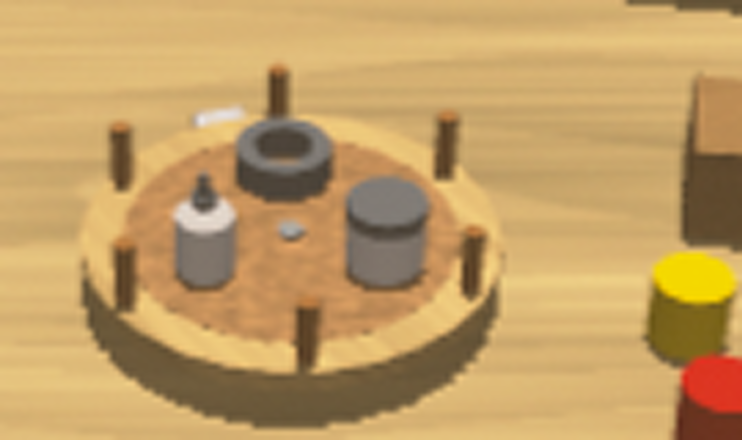

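```bash
cat > m.py <<'E'
from h import *
from scipy.optimize import least_squares
def full(p): return (p[0]+.5)/4.5-.5+170,(p[1]+.5)/4.5-.5+165
E
python3 - <<'E'
from m import *
t=cv2.imread("pics/top0.png")[165:295,170:290]
# disc: silhouette of hub & tongue by gray mask; glue
hsv=cv2.cvtColor(t,cv2.COLOR_BGR2HSV)
m=((hsv[...,1]<60)&(hsv[...,2]>110)).astype(np.uint8)
n,l,s,c=cv2.connectedComponentsWithStats(m)
for i in range(1,n):
    if s[i,4]>8: print("gray",c[i]+[170,165],s[i])
# tongue rectangle
i=max(range(1,n),key=lambda i:c[i][1] if s[i,4]>30 else 0)
pts=np.argwhere(l==i)[:,::-1]; print("tongue box",cv2.minAreaRect((pts+[170,165]).astype(np.float32)))
W=np.array([ray("top",*(p+[170,165]),.014) for p in pts]); mu=W.mean(0);ev=np.linalg.eigh(np.cov(W.T));print("tongue mu",mu,"axis",ev)
P=[ray("top",*full(p),.085) for p in [(257,43),(433,134),(446,333),(271,455),(88,352),(86,153)]]
P=[ray("top",*full(p),.062) for p in [(258,52),(432,140),(443,339),(272,447),(92,355),(90,155)]]
P=np.array(P)
f=lambda x: np.r_[[P[k]-(x[:2]+.123*np.array([np.cos(x[2]-k*np.pi/3),np.sin(x[2]-k*np.pi/3)])) for k in range(6)]].ravel()
r=least_squares(f,[.45,.05,0]);print("axis,ang of far peg",r.x,np.degrees(r.x[2]),(r.fun*1000).round(1))
C=r.x[:2]
print("hub",ray("top",*full((266,251)),.042))
g=ray("top",*full((353,188)),.113-.02);g2=ray("top",*full((353,182)),.113)
print("glue",g,g2)
for q in (g,g2,mu): print(np.degrees(np.arctan2(*(q-C)[::-1])),np.linalg.norm(q-C))
for nm,p in (("can",(405,277,.122)),):print(nm,ray("top",*p))
for p in ((75,262),(83,229),(126,269),(134,236)):print("carton",ray("top",*p,.07))
E
```

```text
gray [248.06060606 206.43434343] [72 35 13 13 99]
gray [228.83333333 219.5       ] [57 53  5  4 12]
gray [243.06550218 276.23580786] [ 66 101  15  21 229]
tongue box ((243.058837890625, 276.2353210449219), (18.432706832885742, 12.12678050994873), 75.96376037597656)
tongue mu [0.43146504 0.02670847] axis EighResult(eigenvalues=array([9.97109398e-05, 2.19486905e-04]), eigenvectors=array([[ 0.23998605, -0.97077634],
       [-0.97077634, -0.23998605]]))
axis,ang of far peg [0.58734999 0.06803618 0.05039087] 2.8871842736047553 [-0.7 -0.1 -0.   0.1 -0.2 -0.2  1.4 -0.2 -0.3  0.6 -0.1 -0.3]
hub [0.58626342 0.06817329]
glue [0.61935887 0.01386767] [0.62015318 0.01387717]
-59.4206072762669 0.06291896843539119
-58.797427738439254 0.06331862464599292
-165.1515211558171 0.16127026011974677
can [ 0.43599315 -0.38794441]
carton [0.46908154 0.47746113]
carton [0.55758458 0.4634494 ]
carton [0.45131715 0.33977323]
carton [0.53936381 0.32365431]
```

Candidates for the bottle, by top-view pixels: white with a dark pointed nozzle at (248,207), dark jar at (207,208), tape ring at (230,243). The bottle at (248,207) fits, and the enlarged crops confirm the tapering shoulders and nozzle. The yellow, red and turquoise pots are off the disc.

The axis is at about (0.587, 0.068) and the glue peg at about -57°. The front is at about -165.7°, so the disc has to turn about -108.6°. The plan is to close the fingers and travel high to a point just behind the glue peg.

Call:
apply_moves(rows=[[26.65, -27.35, 0, 0, 0, 3.12, 1], [26.65, -27.35, 0, 0, 0, 3.12, 1], [26.65, -27.35, 0, 0, 0, 3.12, 1], [26.65, -27.35, 0, 0, 0, 3.12, 1], [26.65, -27.35, 0, 0, 0, 3.12, 1], [26.65, -27.35, 0, 0, 0, 3.12, 1], [26.65, -27.35, 0, 0, 0, 3.12, 1], [26.65, -27.35, 0, 0, 0, 3.12, 1], [26.65, -27.35, 0, 0, 0, 3.12, 1], [26.65, -27.35, 0, 0, 0, 3.12, 1], [26.65, -27.35, 0, 0, 0, 3.12, 1], [26.65, -27.35, 0, 0, 0, 3.12, 1], [26.65, -27.35, 0, 0, 0, 3.12, 1], [26.65, -27.35, 0, 0, 0, 3.12, 1], [26.65, -27.35, 0, 0, 0, 3.12, 1], [26.65, -27.35, 0, 0, 0, 3.12, 1], [26.65, -27.35, 0, 0, 0, 3.12, 1], [26.65, -27.35, 0, 0, 0, 3.12, 1], [26.65, -27.35, 0, 0, 0, 3.12, 1], [26.65, -27.35, 0, 0, 0, 3.12, 1]], grip_force=20)

```text
time: 2.6
ee_pos: [0.6797, -0.0177, 0.2089]
tcp_rot: [180.0, -0.0, -132.9]
wrist_force: [0.8, 0.4, 0.4]
opening: 0.0002
```

Call:
apply_moves(rows=[[0, 0, 0, 0, 0, 0, 1], [0, 0, 0, 0, 0, 0, 1]])

```text
time: 2.85
ee_pos: [0.6788, -0.0166, 0.2088]
tcp_rot: [179.9, -0.0, -133.0]
wrist_force: [0.2, 0.8, 0.5]
opening: 0.0002
```

```bash
python3 - <<'E'
from h import *
o=get_obs();print(o["ee_pos"],o["tcp_rot"],o["q"],o["time"])
im=camera("scene")[:,:,::-1];cv2.imwrite("pics/s1.png",cv2.resize(im[90:250,180:340],None,fx=3.7,fy=3.7,interpolation=cv2.INTER_CUBIC))
E
```

```text
[ 0.67876043 -0.01657762  0.2088116 ] [ 1.79942401e+02 -3.72656416e-02 -1.33037080e+02] [-1.40378512e+00  2.42878693e+01  3.33195763e+01  9.90995153e+01
  1.04139846e-02 -4.83666924e+01] 2.85
```

View pics/s1.png

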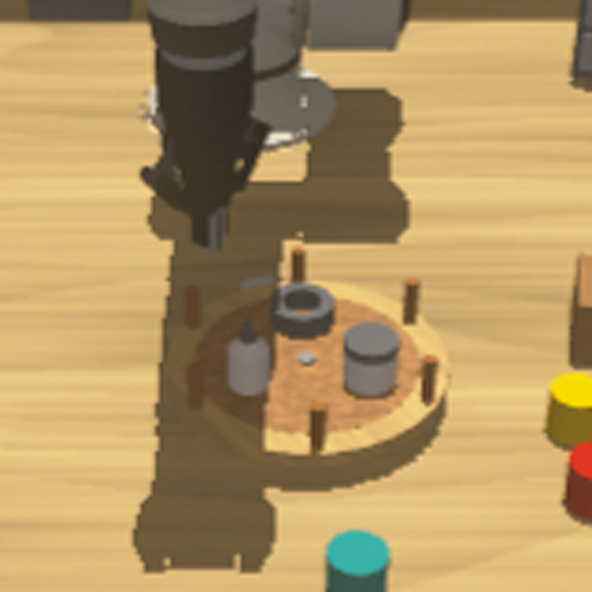

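The closed fingertips hang at crop (208,247), above the far side of the glue peg, clear of the bottle at (248,360). Next I'll compute the arc.

```bash
python3 - <<'E'
import numpy as np
a=np.radians(-43-2.5*np.arange(0,41));p=125*np.c_[np.cos(a),np.sin(a)]
print(np.diff(p,axis=0).round(1).tolist())
E
```

```text
[[-3.8, -3.9], [-4.0, -3.7], [-4.1, -3.6], [-4.3, -3.4], [-4.4, -3.2], [-4.6, -3.0], [-4.7, -2.8], [-4.8, -2.6], [-4.9, -2.4], [-5.0, -2.2], [-5.1, -1.9], [-5.2, -1.7], [-5.2, -1.5], [-5.3, -1.2], [-5.4, -1.0], [-5.4, -0.8], [-5.4, -0.5], [-5.4, -0.3], [-5.5, -0.1], [-5.5, 0.2], [-5.4, 0.4], [-5.4, 0.6], [-5.4, 0.9], [-5.3, 1.1], [-5.3, 1.3], [-5.2, 1.6], [-5.1, 1.8], [-5.1, 2.0], [-5.0, 2.2], [-4.9, 2.5], [-4.8, 2.7], [-4.6, 2.9], [-4.5, 3.1], [-4.4, 3.3], [-4.2, 3.5], [-4.1, 3.6], [-3.9, 3.8], [-3.7, 4.0], [-3.6, 4.1], [-3.4, 4.3]]
```

Call:
apply_moves(rows=[[0, 0, -25, 0, 0, 0, 1], [0, 0, -25, 0, 0, 0, 1], [0, 0, -25, 0, 0, 0, 1], [0, 0, -20, 0, 0, 0, 1], [0, 0, -17, 0, 0, 0, 1], [0, 0, -15, 0, 0, 0, 1], [0, 0, 0, 0, 0, 0, 1]])

```text
time: 3.78
ee_pos: [0.6784, -0.0165, 0.0813]
tcp_rot: [179.9, -0.1, -133.0]
wrist_force: [-0.7, -0.4, 0.6]
opening: -0.0002
```

Call:
apply_moves(rows=[[-3.8, -3.9, 0, 0, 0, -2.5, 1], [-4.0, -3.7, 0, 0, 0, -2.5, 1], [-4.1, -3.6, 0, 0, 0, -2.5, 1], [-4.3, -3.4, 0, 0, 0, -2.5, 1], [-4.4, -3.2, 0, 0, 0, -2.5, 1], [-4.6, -3.0, 0, 0, 0, -2.5, 1], [-4.7, -2.8, 0, 0, 0, -2.5, 1], [-4.8, -2.6, 0, 0, 0, -2.5, 1], [-4.9, -2.4, 0, 0, 0, -2.5, 1], [-5.0, -2.2, 0, 0, 0, -2.5, 1]])

```text
time: 5.03
ee_pos: [0.6348, -0.0477, 0.0835]
tcp_rot: [-180.0, 0.1, -158.1]
wrist_force: [-0.1, -0.3, -0.8]
opening: 0.0001
```

```bash
python3 - <<'E'
from h import *
im=camera("scene")[:,:,::-1];a=cv2.resize(im[110:240,190:330],None,fx=2.8,fy=2.8)
im=camera("top")[:,:,::-1];b=cv2.resize(im[165:295,170:310],None,fx=2.8,fy=2.8)
cv2.imwrite("pics/s2.png",np.hstack([a,b]))
E
```

```text
(no output)
```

View pics/s2.png

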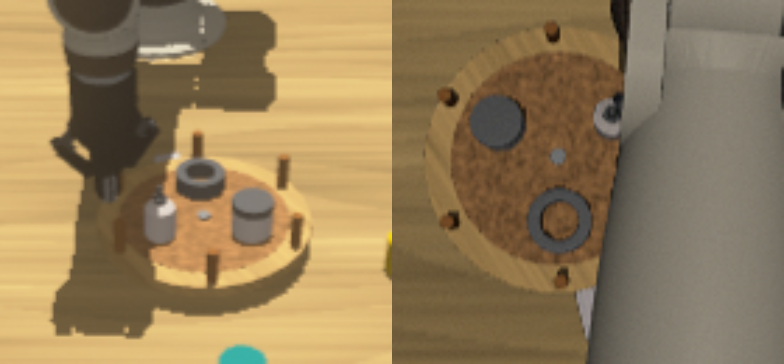

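The disc doesn't seem to have turned yet. I'll check where the tips project.

```bash
python3 - <<'E'
from h import *
o=get_obs();p=o["ee_pos"];print(p,o["wrist_force"],o["tcp_rot"])
print("tip proj",proj("scene",p-[0,0,.017]), proj("scene",p-[0,0,0]))
C=np.array([.5873,.068])
for a in (2.9,-57.1,-117.1,-177.1,122.9,62.9):
    q=C+.123*np.array([np.cos(np.radians(a)),np.sin(np.radians(a))]);print(a,proj("scene",[*q,.085]),proj("scene",[*q,.04]),proj("top",[*q,.085]))
im=camera("scene")[:,:,::-1];cv2.imwrite("pics/s3.png",cv2.resize(im[140:220,200:300],None,fx=7,fy=7,interpolation=cv2.INTER_CUBIC))
E
```

```text
[ 0.63464343 -0.04774934  0.08354227] [-0.32013457  0.08717051  0.32492862] [-1.79963668e+02  7.25631239e-02 -1.58048030e+02]
tip proj [229.05314751 190.28490188] [228.86424403 186.28956871]
2.9 [265.95336543 200.11378233] [265.68974533 210.74815585] [226.45703268 174.12981871]
-57.1 [232.36948161 189.49851298] [232.79782418 200.0011978 ] [266.0515122  194.34159814]
-117.1 [231.81609957 168.25873093] [232.22666673 178.47135345] [268.45457349 239.43841329]
-177.1 [260.52096547 157.73886522] [260.39066851 167.79429061] [229.61077354 264.58691996]
122.9 [291.51727161 166.27711399] [290.79689759 176.47660533] [188.99796628 243.06145477]
62.9 [296.35408536 187.25964954] [295.48514219 197.75194767] [188.25420581 197.73104605]
```

View pics/s3.png

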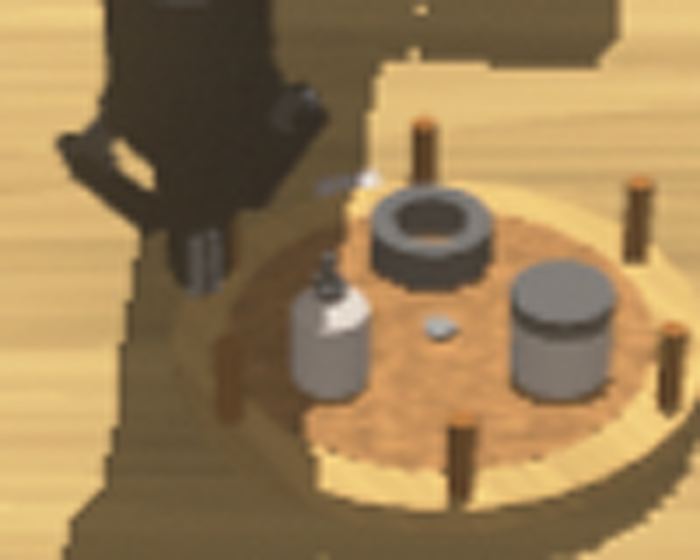

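The gripper passed the peg with no contact force. In the scene view the tips sit at (229,181), but the stated pose puts them at row 190, so the tips look about 38 mm higher than assumed. I'll cross-check with the wrist camera.

```bash
python3 - <<'E'
from h import *
from scipy.spatial.transform import Rotation as Ro
o=get_obs();p=o["ee_pos"];c=calibration("wrist");print(c)
im=camera("wrist")[:,:,::-1].copy()
R=Ro.from_euler("xyz",o["tcp_rot"],degrees=True).as_matrix();M=np.array(c["mount"]);K=np.array(c["intrinsics"])
def pw(X):
    t=R.T@(np.array(X)-p);q=K@(M[:3,:3].T@(t-M[:3,3]));return q[:2]/q[2] if q[2]>0 else None
C=np.array([.5873,.068])
for a in (2.9,-57.1,-117.1,-177.1,122.9,62.9):
    q=C+.123*np.array([np.cos(np.radians(a)),np.sin(np.radians(a))]);x=pw([*q,.085]);print(a,x)
    if x is not None: cv2.circle(im,(int(x[0]),int(x[1])),4,(0,255,0),1)
x=pw(p+R@[0,0,.017]);print("tip",x);cv2.circle(im,(int(x[0]),int(x[1])),5,(0,0,255),1)
x=pw([*C,.04]);print("hub",x);cv2.circle(im,(int(x[0]),int(x[1])),4,(255,0,0),1)
cv2.imwrite("pics/w3.png",im)
print(proj("scene",[.6788,-.0166,.1918]))
E
```

```text
{'intrinsics': array([[308.25059765,   0.        , 261.21245627],
       [  0.        , 308.25059765, 192.81184341],
       [  0.        ,   0.        ,   1.        ]]), 'mount': array([[ 9.93660945e-04, -9.51990967e-01, -3.06124503e-01,
         7.79691357e-02],
       [ 9.99999459e-01,  8.52180782e-04,  5.95809875e-04,
        -7.65520428e-04],
       [-3.06332200e-04, -3.06124930e-01,  9.51991299e-01,
        -1.63724789e-01],
       [ 0.00000000e+00,  0.00000000e+00,  0.00000000e+00,
         1.00000000e+00]])}
2.9 [384.13868261 387.0217238 ]
-57.1 [269.24777231 269.48797097]
-117.1 [354.57163144  59.73052596]
-177.1 [621.00085286   5.51012889]
122.9 [705.83626117 196.67517947]
62.9 [568.65739247 360.96037408]
tip [262.20790262 222.552043  ]
hub [436.62466962 207.14015437]
[237.00579883 167.18555836]
```

View pics/w3.png

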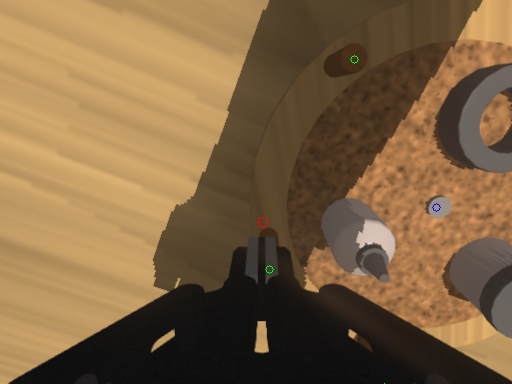

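The wrist view shows the peg and hub projecting exactly where predicted, so the pose and disc fit are right. The actual fingertips, at (262,237), end about 40 mm short of the stated reach, which the scene view also shows. I passed over the peg, so I'll go up, back, and down lower in small steps while checking.

Call:
apply_moves(rows=[[0, 0, 15, 0, 0, 0, 1], [0, 0, 15, 0, 0, 0, 1], [8, 4.5, 0, 0, 0, 4.2, 1], [8, 4.5, 0, 0, 0, 4.2, 1], [8, 4.5, 0, 0, 0, 4.2, 1], [8, 4.5, 0, 0, 0, 4.2, 1], [8, 4.5, 0, 0, 0, 4.2, 1], [7.8, 4.5, 0, 0, 0, 4, 1], [0, 0, -15, 0, 0, 0, 1], [0, 0, -15, 0, 0, 0, 1], [0, 0, -10, 0, 0, 0, 1], [0, 0, -10, 0, 0, 0, 1], [0, 0, 0, 0, 0, 0, 1]])

```text
time: 6.85
ee_pos: [0.6817, -0.0206, 0.0614]
tcp_rot: [179.9, -0.1, -133.0]
wrist_force: [0.6, 0.3, -0.1]
opening: -0.0
```

```bash
cat > look.py <<'E'
import sys
from h import *
n=sys.argv[1]
o=get_obs();p=o["ee_pos"];print(p,o["tcp_rot"][2],o["wrist_force"],o["time"],"tip_reach",tip_reach)
print("proj tcp scene",proj("scene",p))
im=camera("scene")[:,:,::-1];a=cv2.resize(im[140:220,200:300],None,fx=5,fy=5,interpolation=cv2.INTER_CUBIC)
w=camera("wrist")[:,:,::-1];w=cv2.resize(w,None,fx=.78,fy=.78)[:300]
a=a[:400];out=np.zeros((max(a.shape[0],300),a.shape[1]+298,3),np.uint8)
out[:a.shape[0],:a.shape[1]]=a;out[:300,a.shape[1]:]=w[:,50:348];cv2.imwrite(f"pics/{n}.png",out)
E
python3 look.py l1
```

```text
[ 0.68166414 -0.02063189  0.06136155] -133.01765277161962 [ 0.63882931  0.26627617 -0.06480842] 6.85 tip_reach 0.017
proj tcp scene [236.75354137 200.28000642]
```

View pics/l1.png

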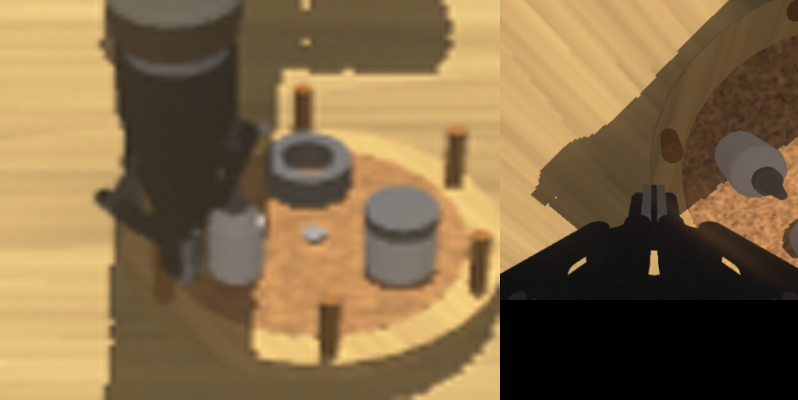

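Tips are at scene (236,196), just beyond the glue peg and about 78 mm up. The gripper's linkage flares well above the bottle. I'll lower 12 mm more, then start the arc gently.

```bash
python3 - <<'E'
import numpy as np
a=np.radians(-43-2.5*np.arange(0,45));p=130*np.c_[np.cos(a),np.sin(a)]
print(np.diff(p,axis=0).round(1).tolist())
E
```

```text
[[-4.0, -4.1], [-4.1, -3.9], [-4.3, -3.7], [-4.5, -3.5], [-4.6, -3.3], [-4.7, -3.1], [-4.9, -2.9], [-5.0, -2.7], [-5.1, -2.5], [-5.2, -2.2], [-5.3, -2.0], [-5.4, -1.8], [-5.5, -1.5], [-5.5, -1.3], [-5.6, -1.1], [-5.6, -0.8], [-5.6, -0.6], [-5.7, -0.3], [-5.7, -0.1], [-5.7, 0.2], [-5.7, 0.4], [-5.6, 0.7], [-5.6, 0.9], [-5.6, 1.2], [-5.5, 1.4], [-5.4, 1.6], [-5.4, 1.9], [-5.3, 2.1], [-5.2, 2.3], [-5.1, 2.6], [-4.9, 2.8], [-4.8, 3.0], [-4.7, 3.2], [-4.5, 3.4], [-4.4, 3.6], [-4.2, 3.8], [-4.1, 4.0], [-3.9, 4.1], [-3.7, 4.3], [-3.5, 4.5], [-3.3, 4.6], [-3.1, 4.7], [-2.9, 4.9], [-2.7, 5.0]]
```

Call:
apply_moves(rows=[[0, 0, -6, 0, 0, 0, 1], [0, 0, -6, 0, 0, 0, 1], [-4.0, -4.1, 0, 0, 0, -2.5, 1], [-4.2, -3.9, 0, 0, 0, -2.5, 1], [-4.3, -3.7, 0, 0, 0, -2.5, 1], [-4.5, -3.5, 0, 0, 0, -2.5, 1], [-4.6, -3.3, 0, 0, 0, -2.5, 1], [-4.7, -3.1, 0, 0, 0, -2.5, 1], [0, 0, 0, 0, 0, 0, 1]])

```text
time: 8.07
ee_pos: [0.6556, -0.0426, 0.0506]
tcp_rot: [-180.0, 0.0, -148.1]
wrist_force: [0.0, 0.2, 0.6]
opening: 0.0002
```

```bash
python3 look.py l2
```

```text
[ 0.65564156 -0.04255785  0.05062512] -148.08411193903245 [0.01182827 0.22526777 0.55199579] 8.075 tip_reach 0.017
proj tcp scene [230.51654546 197.85524878]
```

View pics/l2.png

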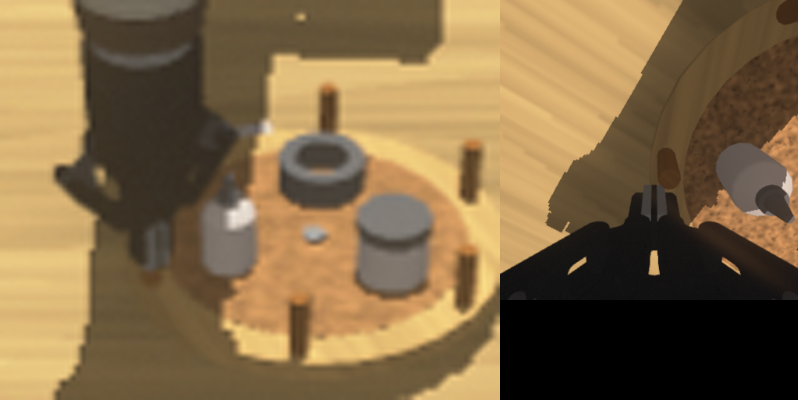

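The disc has started turning: the rear pegs and the jar have shifted, the bottle stands upright, and the force is under 1 N. I'll continue the arc.

Call:
apply_moves(rows=[[-4.9, -2.9, 0, 0, 0, -2.5, 1], [-5.0, -2.7, 0, 0, 0, -2.5, 1], [-5.1, -2.5, 0, 0, 0, -2.5, 1], [-5.2, -2.2, 0, 0, 0, -2.5, 1], [-5.3, -2.0, 0, 0, 0, -2.5, 1], [-5.4, -1.8, 0, 0, 0, -2.5, 1], [-5.5, -1.5, 0, 0, 0, -2.5, 1], [-5.5, -1.3, 0, 0, 0, -2.5, 1], [-5.6, -1.1, 0, 0, 0, -2.5, 1], [-5.6, -0.8, 0, 0, 0, -2.5, 1], [-5.6, -0.6, 0, 0, 0, -2.5, 1], [-5.7, -0.3, 0, 0, 0, -2.5, 1], [-5.7, -0.1, 0, 0, 0, -2.5, 1], [-5.7, 0.2, 0, 0, 0, -2.5, 1], [-5.7, 0.4, 0, 0, 0, -2.5, 1], [-5.6, 0.7, 0, 0, 0, -2.5, 1], [-5.6, 0.9, 0, 0, 0, -2.5, 1], [-5.6, 1.2, 0, 0, 0, -2.5, 1]])

```text
time: 10.42
ee_pos: [0.5578, -0.0587, 0.0505]
tcp_rot: [-180.0, 0.0, 166.9]
wrist_force: [0.4, -1.7, -0.6]
opening: -0.0
```

```bash
python3 look.py l3
```

```text
[ 0.55780222 -0.05871964  0.05052426] 166.9282409510829 [ 0.35730345 -1.74921315 -0.5949785 ] 10.425 tip_reach 0.017
proj tcp scene [227.02310513 180.53093783]
```

View pics/l3.png

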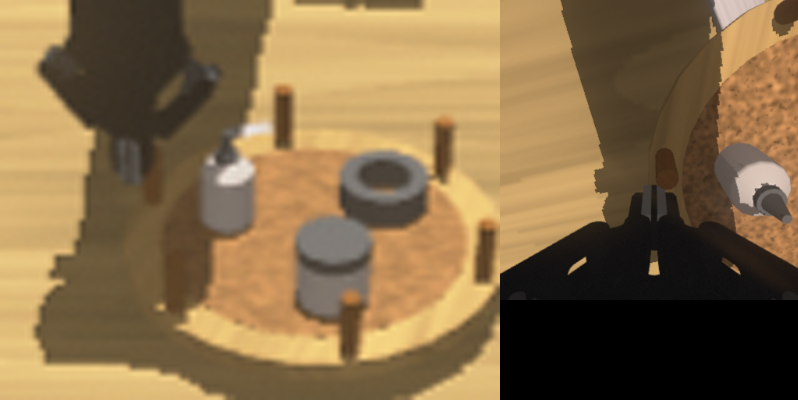

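The disc follows, with the peg still against the fingers and the bottle upright at crop (228,195). I'll continue.

Call:
apply_moves(rows=[[-5.5, 1.4, 0, 0, 0, -2.5, 1], [-5.4, 1.6, 0, 0, 0, -2.5, 1], [-5.4, 1.9, 0, 0, 0, -2.5, 1], [-5.3, 2.1, 0, 0, 0, -2.5, 1], [-5.2, 2.3, 0, 0, 0, -2.5, 1], [-5.1, 2.6, 0, 0, 0, -2.5, 1], [-4.9, 2.8, 0, 0, 0, -2.5, 1], [-4.8, 3.0, 0, 0, 0, -2.5, 1], [-4.7, 3.2, 0, 0, 0, -2.5, 1], [-4.5, 3.4, 0, 0, 0, -2.5, 1], [-4.4, 3.6, 0, 0, 0, -2.5, 1], [-4.2, 3.8, 0, 0, 0, -2.5, 1], [-4.1, 4.0, 0, 0, 0, -2.5, 1], [-3.9, 4.1, 0, 0, 0, -2.5, 1], [-3.7, 4.3, 0, 0, 0, -2.5, 1], [0, 0, 0, 0, 0, 0, 1]])

```text
time: 12.52
ee_pos: [0.4867, -0.0142, 0.0505]
tcp_rot: [180.0, 0.0, 129.6]
wrist_force: [0.3, 1.0, -0.7]
opening: -0.0001
```

```bash
python3 look.py l4; python3 - <<'E'
from h import *
im=camera("top")[:,:,::-1];cv2.imwrite("pics/t4.png",im);cv2.imwrite("pics/t4c.png",cv2.resize(im[165:295,170:290],None,fx=4.5,fy=4.5,interpolation=cv2.INTER_CUBIC))
w=camera("wrist")[:,:,::-1];cv2.imwrite("pics/w4.png",w)
E
```

```text
[ 0.48667844 -0.01422725  0.05052265] 129.5955212650872 [ 0.31431116  1.02396132 -0.65613863] 12.525 tip_reach 0.017
proj tcp scene [239.94332635 168.98089523]
```

View pics/l4.png

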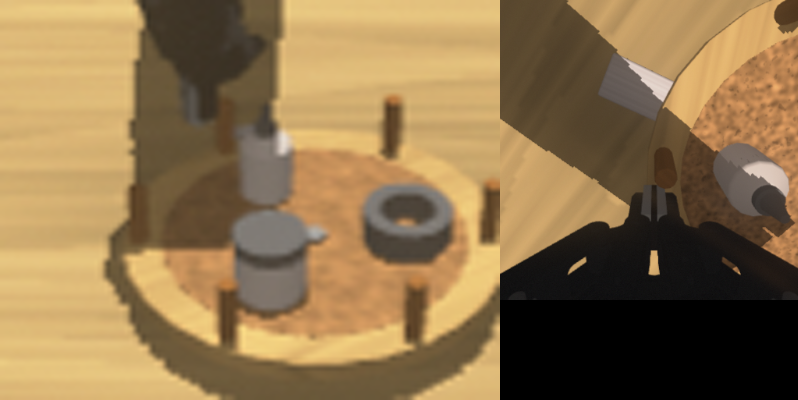

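View pics/t4c.png

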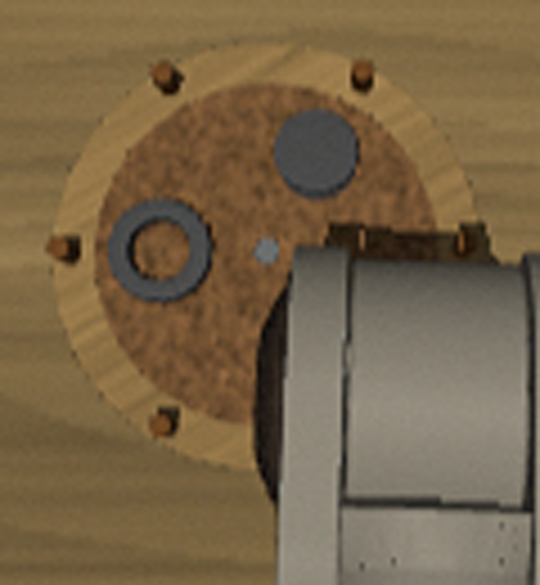

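View pics/w4.png

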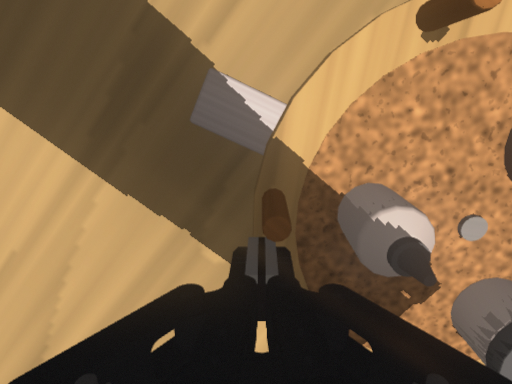

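```bash
cat > ang.py <<'E'
from m import *
def fit(pix,C=np.array([.5873,.0680])):
    P=np.array([ray("top",*full(p),.062) for p in pix])
    a=np.degrees(np.arctan2(*(P-C).T[::-1])); r=np.linalg.norm(P-C,axis=1)
    return a,r
E
python3 - <<'E'
from ang import *
a,r=fit([(167,78),(363,76),(64,249),(165,422),(463,240)]);print(a,r,"mod60",a%60)
from scipy.spatial.transform import Rotation as Ro
o=get_obs();p=o["ee_pos"];c=calibration("wrist")
R=Ro.from_euler("xyz",o["tcp_rot"],degrees=True).as_matrix();M=np.array(c["mount"]);K=np.array(c["intrinsics"])
def rw(u,v,z):
    d=R@M[:3,:3]@np.linalg.solve(K,[u,v,1]);oo=p+R@M[:3,3];return (oo+d*(z-oo[2])/d[2])[:2]
T=[rw(*q,.014) for q in [(213,69),(191,119),(287,103),(262,153)]];C=np.array([.5873,.068])
H=rw(473,228,.042);print("hub",H,T)
for e in ((T[0]+T[1])/2,(T[2]+T[3])/2):
  for cc in (C,H): print("front",np.degrees(np.arctan2(*(e-cc)[::-1])),np.linalg.norm(e-cc))
e=(T[0]+T[1]-T[2]-T[3]);print("dir",np.degrees(np.arctan2(e[1],e[0])))
s=T[1]-T[0];print("end edge dir",np.degrees(np.arctan2(s[1],s[0])),np.linalg.norm(s))
# top view tongue corners original crop
Q=[ray("top",*full(q),.014) for q in [(319,548),(366,533),(297,470),(348,456)]]
e=(Q[0]+Q[1])/2;print("top end",e,np.degrees(np.arctan2(*(e-C)[::-1])),np.linalg.norm(e-C),np.linalg.norm(Q[0]-Q[1]))
e=Q[0]+Q[1]-Q[2]-Q[3];print("dir",np.degrees(np.arctan2(e[1],e[0])))
print("peg wrist",[(np.degrees(np.arctan2(*(x-C)[::-1])),np.linalg.norm(x-C)) for x in (rw(273,195,.04),rw(276,228,.085))])
E
```

```text
[ 30.85035158 -29.19802437  91.18707114 151.31094208 -87.91590788] [0.12242841 0.12282388 0.12326834 0.12187571 0.12220823] mod60 [30.85035158 30.80197563 31.18707114 31.31094208 32.08409212]
hub [0.58648651 0.06772159] [array([0.40600485, 0.037851  ]), array([0.41296918, 0.00538208]), array([0.45340078, 0.05147795]), array([0.4614588 , 0.01733161])]
front -165.37989027266605 0.1837631156195746
front -165.39995909377586 0.18290569876903354
front -165.49648404936332 0.13414510605396943
front -165.5247736916889 0.1332878263759153
dir -165.0646775396552
end edge dir -77.89392148567481 0.03320741945766742
top end [0.40817378 0.01901879] -164.70660088180975 0.18570234260512342 0.030709936383937417
dir -164.72032047727822
peg wrist [(np.float64(-150.0066512308907), np.float64(0.124512847964749)), (np.float64(-149.50426169142486), np.float64(0.12460364769436455))]
```

Peg is at -149.0° and the front is at about -165.3°, with four estimates between -164.7 and -165.5. About 16.3° is left, so I'll push 15° and re-measure.

Call:
apply_moves(rows=[[-3.5, 4.5, 0, 0, 0, -2.5, 1], [-3.3, 4.6, 0, 0, 0, -2.5, 1], [-3.1, 4.7, 0, 0, 0, -2.5, 1], [-2.9, 4.9, 0, 0, 0, -2.5, 1], [-1.4, 2.5, 0, 0, 0, -1.25, 1], [-1.3, 2.5, 0, 0, 0, -1.25, 1], [-1.3, 2.5, 0, 0, 0, -1.25, 1], [-1.2, 2.6, 0, 0, 0, -1.25, 1], [0, 0, 0, 0, 0, 0, 1], [0, 0, 0, 0, 0, 0, 1]])

```text
time: 13.98
ee_pos: [0.4685, 0.0144, 0.0504]
tcp_rot: [-180.0, -0.0, 114.5]
wrist_force: [0.8, 0.1, -0.8]
opening: 0.0001
```

```bash
python3 - <<'E'
from h import *
print(get_obs()["ee_pos"])
im=camera("top")[:,:,::-1];cv2.imwrite("pics/t5c.png",cv2.resize(im[165:295,170:290],None,fx=4.5,fy=4.5,interpolation=cv2.INTER_CUBIC))
w=camera("wrist")[:,:,::-1];cv2.imwrite("pics/w5.png",w)
E
```

```text
[0.46852698 0.01442344 0.05036521]
```

View pics/t5c.png

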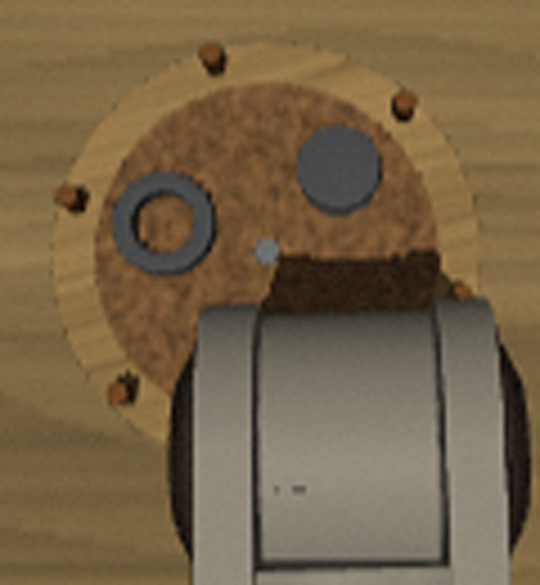

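View pics/w5.png

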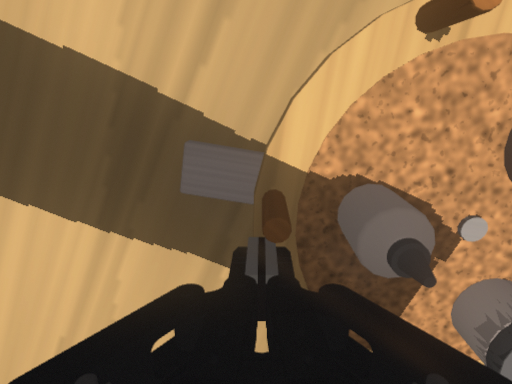

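```bash
python3 - <<'E'
from ang import *
a,r=fit([(213,59),(404,105),(72,198),(124,391)]);print(a,r,"mod60",a%60)
from scipy.spatial.transform import Rotation as Ro
o=get_obs();p=o["ee_pos"];c=calibration("wrist")
R=Ro.from_euler("xyz",o["tcp_rot"],degrees=True).as_matrix();M=np.array(c["mount"]);K=np.array(c["intrinsics"])
def rw(u,v,z):
    d=R@M[:3,:3]@np.linalg.solve(K,[u,v,1]);oo=p+R@M[:3,3];return (oo+d*(z-oo[2])/d[2])[:2]
T=[rw(*q,.014) for q in [(186,141),(180,193),(264,153),(252,203)]];H=rw(473,228,.042)
an=lambda e:np.degrees(np.arctan2(e[1],e[0]))
print("hub",H)
print("front",an((T[0]+T[1])/2-H),an((T[2]+T[3])/2-H),"dir",an(T[0]+T[1]-T[2]-T[3]),np.linalg.norm((T[0]+T[1])/2-H))
print("peg",an(rw(273,195,.04)-H),an(rw(276,228,.085)-H),"finger",an(p[:2]-H))
E
```

```text
[ 16.26090932 -43.93534594  76.33060203 136.5778182 ] [0.12236112 0.12343649 0.12294288 0.12191621] mod60 [16.26090932 16.06465406 16.33060203 16.5778182 ]
hub [0.58626858 0.06804288]
front -165.1682425096986 -165.59299151346622 dir -164.04336354841794 0.18354714219492224
peg -164.97337463511235 -164.46900596083805 finger -155.4898148048624
```

Peg is at -163.7° from the top view and -164.7° from the wrist view. The front is at -165 to -165.4°, so about 1.1° remains. I'll nudge 2.5 mm, back off along the tangent, rise, and move aside for a clear view.

Call:
apply_moves(rows=[[-0.5, 1.2, 0, 0, 0, -0.5, 1], [-0.5, 1.1, 0, 0, 0, -0.5, 1], [0, 0, 0, 0, 0, 0, 1], [0, 0, 0, 0, 0, 0, 1], [1.5, -4, 0, 0, 0, 0, 1], [1.5, -5, 0, 0, 0, 0, 1], [1, -6, 0, 0, 0, 0, 1], [0, 0, 20, 0, 0, 0, 1], [0, 0, 30, 0, 0, 0, 1], [0, 0, 40, 0, 0, 0, 1], [0, 0, 40, 0, 0, 0, 1], [-20, -25, 10, 0, 0, 0, 1], [-20, -30, 0, 0, 0, 0, 1], [-20, -30, 0, 0, 0, 0, 1], [-20, -30, 0, 0, 0, 0, 1], [-20, -30, 0, 0, 0, 0, 1], [0, -20, 0, 0, 0, 0, 1], [0, 0, 0, 0, 0, 0, 1]])

```text
time: 16.32
ee_pos: [0.3712, -0.1645, 0.1904]
tcp_rot: [-180.0, 0.0, 113.4]
wrist_force: [-0.1, 0.1, 0.4]
opening: 0.0002
```

```bash
python3 - <<'E'
from h import *
print(get_obs()["ee_pos"])
im=camera("top")[:,:,::-1];cv2.imwrite("pics/t6.png",im);cv2.imwrite("pics/t6c.png",cv2.resize(im[165:295,170:290],None,fx=4.5,fy=4.5,interpolation=cv2.INTER_CUBIC))
w=camera("scene")[:,:,::-1];cv2.imwrite("pics/s6.png",w)
E
```

```text
[ 0.37124938 -0.16448308  0.19035888]
```

View pics/t6c.png

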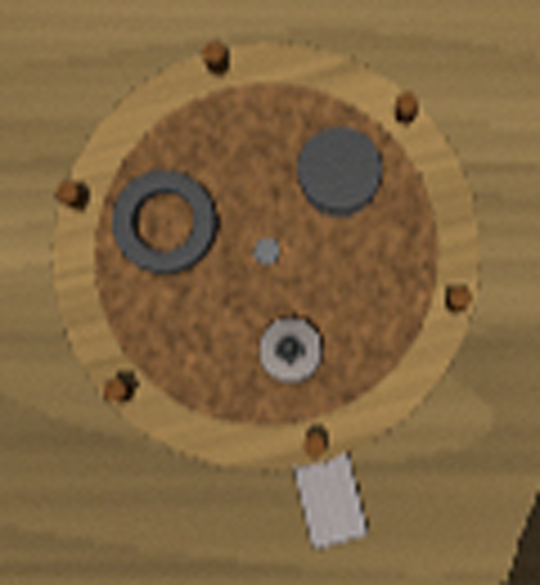

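View pics/s6.png

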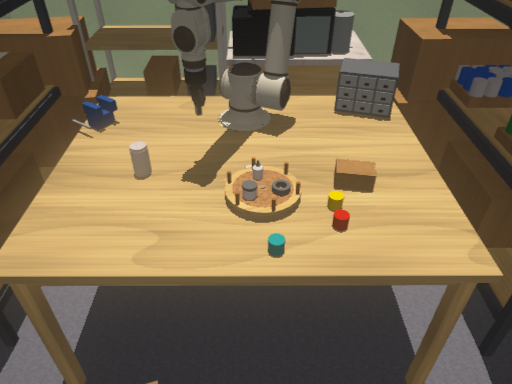

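```bash
python3 - <<'E'
from ang import *
a,r=fit([(217,57),(406,107),(458,297),(317,440),(121,389),(72,194)]);print(a,"mod60",a%60-60-120+0, (a%60).mean())
t=cv2.imread("pics/t6.png")[165:295,170:290];hsv=cv2.cvtColor(t,cv2.COLOR_BGR2HSV)
m=((hsv[...,1]<60)&(hsv[...,2]>110)).astype(np.uint8)
n,l,s,c=cv2.connectedComponentsWithStats(m)
C=np.array([.5873,.068]);an=lambda e:np.degrees(np.arctan2(e[1],e[0]))
for i in range(1,n):
    if s[i,4]>8:
        for z in (.014,.095): q=ray("top",*(c[i]+[170,165]),z);print(c[i]+[170,165],z,an(q-C),np.linalg.norm(q-C))
E
```

```text
[  14.98095059  -44.76091682 -104.44195928 -164.09128329  135.56565068
   75.21862061] mod60 [-165.01904941 -164.76091682 -164.44195928 -164.09128329 -164.43434932
 -164.78137939] 15.411843747167588
[228.84210526 220.21052632] 0.014 28.83345281165975 0.002643433550311709
[228.84210526 220.21052632] 0.095 -154.15190673880247 0.0065756196589612445
[234.02608696 242.6173913 ] 0.014 -166.76312308997345 0.06362144141671422
[234.02608696 242.6173913 ] 0.095 -164.9915549524739 0.06773268663525692
[243.13537118 276.29694323] 0.014 -165.10836748488788 0.1614602832943314
[243.13537118 276.29694323] 0.095 -164.44285072209613 0.1583846009107664
```

The disc is at -164.6° (pegs) and the glue at -165.0°, against a tongue at -165.1°, so they line up within the measurement error. The arm is clear and everything is upright.

```bash
python3 -c "
from workcell import *
print(job_done())"
```

```text
the job is handed in; nothing more can be done
None
```

The glue bottle now stands at the front, in line with the metal tongue, and the job was handed in at about 16 s. I turned the carousel about 108° clockwise by pushing the glue bottle's peg with the closed fingertips, then took the fingers away.

**Final alignment (top view):**

| What | Direction from the axis |
|---|---|
| Tongue | -165.1° |
| Glue bottle | -165.0° |
| Disc, from all six pegs | -164.6° |

My separate estimates of the tongue's direction, using the top and wrist cameras, mostly fell between -164.7° and -165.6°. One edge-only estimate gave -164.0°, so the alignment is known to about 1°.

**Other checks:** In the last pictures the bottle and jar stand upright, the tape lies flat, and the can and carton are where they were. The wrist force readings at the end of each move never exceeded about 2 N.

**What disagreed:** The fingertips looked about 40 mm shorter than the stated `tip_reach` of 17 mm, in both the scene and wrist views. Because of this my first pass went over the peg without touching anything, and I repeated it about 30 mm lower.

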